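# Cap the sample jars on the rotary dosing table

### The arm

A 6-joint arm with a two-finger parallel gripper is mounted at the origin on the work surface. World frame = base frame: x ahead of the robot, y to its left, z up, the work surface at z = 0. Lengths are in m, angles in rad, forces in N, time in s.
With the tool pointing down it reaches from about 0.275 to 0.825 m from the base axis. Payload 4.9 kg.
Tool frame: the origin (TCP) lies midway between the tips of the shut fingers; the grasp point (between the pads) lies 19 mm behind it (bot.grip_depth is the distance from the TCP to the grasp point, in m); z points along the fingers, y is the line along which they close (so a half turn about z gives the same grasp; the last joint's range is limited). The gripper opens to 85 mm and grips with 20 to 120 N. Pads are 22 mm wide; open, the fingers measure 114 mm over their backs; the gripper's body (76 mm by 85 mm) begins 54 mm behind the grasp point. The pads swing forward as they close: fully open they stand 13 mm farther back than shut.
Start: joints at [1.086, 0.326, -0.193, 1.052, 0, 1.437], TCP at [0.189, 0.517, 0.231] pointing down, gripper open.
Joint ranges: [-2.65, 2.65], [-0.97, 1.79], [-1.3, 1.35], [-1.93, 2.1], [-1.47, 1.37], [-3.14, 3.14]. Speed limits (rad/s): [2.57, 2.57, 3.14, 3.14, 3.14, 3.14].

### API

Orientations are given as a unit quaternion [w, x, y, z].
In Python, from cell import bot gives the robot as it stands. Calls block until the motion is done:
- bot.move_pose(position, orientation): joint-space move of the TCP to a pose.
- bot.move_linear(position, speed=0.15, rotation=None, until_force=None): straight line of the TCP; rotation=None keeps the orientation; speed is the mean speed in m/s. With until_force (N) it stops when the force on the tool has changed by that much, and returns True; else False.
- bot.goto_joints(angles): joint-space move.
- bot.set_gripper(opening, grasp_force=None): opening from 0.0 (shut) to 1.0 (fully open); grasp_force is the grip in N (None keeps the last); returns when the fingers have stopped.
- bot.wait(seconds).
- bot.solve_ik(position, orientation): joint angles nearest the present ones, or None.
- bot.camera(name): name is "scene" or "top"; returns the picture (400x640x3 uint8, red, green, blue); there is no depth.
- bot.calibration(name): a dict with "mtx" (3x3 intrinsics, pixels), "extrinsics" (4x4, takes a point from world to camera coordinates). Camera axes: x right, y down, z forward; pixel columns grow to the right and rows downward; lengths in m; the calibration is good to about 2 mm. A picture is of the moment at which its call begins. calibration takes no time and is no camera call.
A pose or a line that the arm cannot do raises bot.PlanningError and nothing moves.
- bot.close_job(): hands the job in; it is judged then, once.
Trained networks look in the newest picture that a camera, given by its name, has taken for a name from the list of things; names that differ only in an ending like _2 or _b are one class to them, and where a whole thing is asked for, a point or a joint stands for the part that bears it (a point fixed in the world has none). Each returns a list of dicts, best first, with "confidence" (0 to 1); they miss things now and then, are a little off and sometimes report something else, mostly with a low value. They report only what shows in the picture. A call takes as long as a camera call. They do not tell look-alikes from the thing itself.
- bot.search_frame(camera, thing): "bbox" ([left, top, width, height] in pixels, round what is visible of it).
Readings, each from a call of its own:
- bot.read_clock(): time.
- bot.read_joint_positions(): joint angles.
- bot.read_joint_vel(): joint speeds.
- bot.read_joint_efforts(): joint torques, N m.
- bot.read_position(): TCP position.
- bot.read_tool_rot(): TCP orientation.
- bot.read_ft_force(): force on the tool from outside, world axes, zero at the start.
- bot.read_moment(): the same for the moment, N m.
- bot.read_gripper_width(): opening from 0.0 (shut) to 1.0 (fully open).
- bot.read_finger_force(): force on a finger pad.
Only numpy, scipy, OpenCV 4.12 (cv2) and the standard library are available. Lean on these libraries where they do the work, as an engineer would, in place of code of your own. Each camera call takes 0.05 s, during which the arm holds its last target. There are 200 camera calls.

### The job

The dosing table has finished its round: push the red stop button until it latches before turning anything, then put a white cap squarely and fully down on every jar of the carousel, clicking the carousel round with its black handle to bring each jar in turn to the opening in the guard. Once every jar wears its cap, and the carousel rests in a click with all jars standing in their nests, twist the stop button clockwise so that it springs out again. Leave the other bottles and the beaker on the bench where they stand; spare caps may stay.

Things in the scene. Friction and masses are not known exactly. Their poses are not given: they have to be found in the camera images.
- machine: White rotary dosing table, fixed. Origin: hub axis at bench height; front = -x. Base x -150..220, y +-150, to z 66 mm. Clear guard plate with orange edges at z 152-157 mm over x, y +-150, but for an opening 116 mm wide (|y| < 58) from the front edge back to x = 30: only the jar at the front can be reached. Dosing column and arm at the rear, x > 80, |y| < 30, to z 227 mm
- carousel (a joint): Carousel angle, rad, counter-clockwise from above positive, 0 at the start; turns freely either way. Six nests 100 mm from the hub axis, 60 degrees apart, floor at z 84 mm, four brass pins 9 mm tall round each. A detent holds it at each multiple of 60 degrees (1.047 rad), a nest exactly at the front; about 0.25 N m to leave a click; past half way it is pulled on into the next
- index_grip (a point): On the hub axis, in the black index handle that turns the carousel: a bar 80 mm long, 16 mm wide, 30 mm tall (z 165 to 195 mm, above the guard plate); this point is 9 mm below its top. Its x axis runs along the bar (white dot at the +x end); at carousel angle 0 that is the machine's x axis
- work_point (a point): Fixed point of the machine: centre of the floor of the front nest position in the guard opening, at z 84 mm, where a jar stands when its nest is clicked to the front
- stop_press (a joint): Travel of the red stop button downwards, m: 0 = out, 0.009 = hard down. A spring pushes it out (about 2.6 N at first, 6 N hard down). Once past about 0.007 it latches: the head springs round counter-clockwise and it stays down at about 0.006
- stop_turn (a joint): Turn of the red head, rad, counter-clockwise from above positive: 0 when out, about 0.6 when latched down. A spring of 0.1 to 0.15 N m turns it to latch. Turning the head clockwise back to about 0 or a little below (it stops at -0.2) frees it, and it springs out by itself when let go
- stop_head (a point): Centre of the top of the red mushroom head (42 mm across, 20 mm thick, white arrow on top), 108 mm above the bench when out; z up, turns with the head. It sits on a fixed yellow stop station, 100 x 100 mm and 70 mm tall, with a black collar to z 78 mm under the head
- jar1: Amber glass jar with a paper label, open, upright in a nest of the carousel. Body 46 mm across, 40 mm tall, then a neck 40 mm across with a chamfered rim; 53 mm tall in all, 110 g. Origin: centre of its underside, z up. 3 to 5 of the 5 jars are present, each in some nest (absent: None)
- jar2: Amber glass jar with a paper label, open, upright in a nest of the carousel. Body 46 mm across, 40 mm tall, then a neck 40 mm across with a chamfered rim; 53 mm tall in all, 110 g. Origin: centre of its underside, z up. 3 to 5 of the 5 jars are present, each in some nest (absent: None)
- jar3: Amber glass jar with a paper label, open, upright in a nest of the carousel. Body 46 mm across, 40 mm tall, then a neck 40 mm across with a chamfered rim; 53 mm tall in all, 110 g. Origin: centre of its underside, z up. 3 to 5 of the 5 jars are present, each in some nest (absent: None)
- jar4: Amber glass jar with a paper label, open, upright in a nest of the carousel. Body 46 mm across, 40 mm tall, then a neck 40 mm across with a chamfered rim; 53 mm tall in all, 110 g. Origin: centre of its underside, z up. 3 to 5 of the 5 jars are present, each in some nest (absent: None)
- jar5: Amber glass jar with a paper label, open, upright in a nest of the carousel. Body 46 mm across, 40 mm tall, then a neck 40 mm across with a chamfered rim; 53 mm tall in all, 110 g. Origin: centre of its underside, z up. 3 to 5 of the 5 jars are present, each in some nest (absent: None)
- cap1: White plastic cap, open side down: 50 mm across, 16 mm tall, 22 g; top 4 mm thick, skirt 12 mm deep and 44 mm inside: it drops over a jar's neck with 2 mm to spare all round. Origin: centre of its lower rim, z up. Fully seated, its origin is 41 mm above the jar's. On the blue mat (under 1 mm thick) at the left at the start; six caps, so one or more are spare
- cap2: White plastic cap, open side down: 50 mm across, 16 mm tall, 22 g; top 4 mm thick, skirt 12 mm deep and 44 mm inside: it drops over a jar's neck with 2 mm to spare all round. Origin: centre of its lower rim, z up. Fully seated, its origin is 41 mm above the jar's. On the blue mat (under 1 mm thick) at the left at the start; six caps, so one or more are spare
- cap3: White plastic cap, open side down: 50 mm across, 16 mm tall, 22 g; top 4 mm thick, skirt 12 mm deep and 44 mm inside: it drops over a jar's neck with 2 mm to spare all round. Origin: centre of its lower rim, z up. Fully seated, its origin is 41 mm above the jar's. On the blue mat (under 1 mm thick) at the left at the start; six caps, so one or more are spare
- cap4: White plastic cap, open side down: 50 mm across, 16 mm tall, 22 g; top 4 mm thick, skirt 12 mm deep and 44 mm inside: it drops over a jar's neck with 2 mm to spare all round. Origin: centre of its lower rim, z up. Fully seated, its origin is 41 mm above the jar's. On the blue mat (under 1 mm thick) at the left at the start; six caps, so one or more are spare
- cap5: White plastic cap, open side down: 50 mm across, 16 mm tall, 22 g; top 4 mm thick, skirt 12 mm deep and 44 mm inside: it drops over a jar's neck with 2 mm to spare all round. Origin: centre of its lower rim, z up. Fully seated, its origin is 41 mm above the jar's. On the blue mat (under 1 mm thick) at the left at the start; six caps, so one or more are spare
- cap6: White plastic cap, open side down: 50 mm across, 16 mm tall, 22 g; top 4 mm thick, skirt 12 mm deep and 44 mm inside: it drops over a jar's neck with 2 mm to spare all round. Origin: centre of its lower rim, z up. Fully seated, its origin is 41 mm above the jar's. On the blue mat (under 1 mm thick) at the left at the start; six caps, so one or more are spare
- dropper1: Small amber dropper bottle 30 mm across, 86 mm tall, standing beside the caps; a bystander, to be left alone. Origin: centre of its underside
- dropper2: Small amber dropper bottle 30 mm across, 86 mm tall; a bystander, to be left alone. Origin: centre of its underside
- dropper3: Amber dropper bottle 34 mm across, 92 mm tall; a bystander, to be left alone. Origin: centre of its underside
- flask: Amber bottle 48 mm across, 100 mm tall; a bystander, to be left alone. Origin: centre of its underside
- beaker: Glass beaker 60 mm across, 75 mm tall; a bystander, to be left alone. Origin: centre of its underside
Mind the look-alikes: they are no part of the job. What is shaped like the cap5 but brown is not meant.

How it is judged:
On the way, in this order (a step that is already met when the one before it is completed fails the run):
1. the stop button is pressed and stays latched (value of joint stop_press above 0.004 m and value of joint stop_turn above 0.35 rad), for 0.2 s.
2. with the stop still latched, every jar on the carousel has a cap fully seated on it (all of step 1 and ((horizontal distance between cap1 and jar1 below 0.004 m and z of cap1 in the frame of jar1 between 0.038 and 0.0435 m and angle between the z axis of cap1 and the z axis of jar1, either way round below 0.1 rad) or (horizontal distance between cap2 and jar1 below 0.004 m and z of cap2 in the frame of jar1 between 0.038 and 0.0435 m and angle between the z axis of cap2 and the z axis of jar1, either way round below 0.1 rad) or (horizontal distance between cap3 and jar1 below 0.004 m and z of cap3 in the frame of jar1 between 0.038 and 0.0435 m and angle between the z axis of cap3 and the z axis of jar1, either way round below 0.1 rad) or (horizontal distance between cap4 and jar1 below 0.004 m and z of cap4 in the frame of jar1 between 0.038 and 0.0435 m and angle between the z axis of cap4 and the z axis of jar1, either way round below 0.1 rad) or (horizontal distance between cap5 and jar1 below 0.004 m and z of cap5 in the frame of jar1 between 0.038 and 0.0435 m and angle between the z axis of cap5 and the z axis of jar1, either way round below 0.1 rad) or (horizontal distance between cap6 and jar1 below 0.004 m and z of cap6 in the frame of jar1 between 0.038 and 0.0435 m and angle between the z axis of cap6 and the z axis of jar1, either way round below 0.1 rad)) and ((horizontal distance between cap1 and jar2 below 0.004 m and z of cap1 in the frame of jar2 between 0.038 and 0.0435 m and angle between the z axis of cap1 and the z axis of jar2, either way round below 0.1 rad) or (horizontal distance between cap2 and jar2 below 0.004 m and z of cap2 in the frame of jar2 between 0.038 and 0.0435 m and angle between the z axis of cap2 and the z axis of jar2, either way round below 0.1 rad) or (horizontal distance between cap3 and jar2 below 0.004 m and z of cap3 in the frame of jar2 between 0.038 and 0.0435 m and angle between the z axis of cap3 and the z axis of jar2, either way round below 0.1 rad) or (horizontal distance between cap4 and jar2 below 0.004 m and z of cap4 in the frame of jar2 between 0.038 and 0.0435 m and angle between the z axis of cap4 and the z axis of jar2, either way round below 0.1 rad) or (horizontal distance between cap5 and jar2 below 0.004 m and z of cap5 in the frame of jar2 between 0.038 and 0.0435 m and angle between the z axis of cap5 and the z axis of jar2, either way round below 0.1 rad) or (horizontal distance between cap6 and jar2 below 0.004 m and z of cap6 in the frame of jar2 between 0.038 and 0.0435 m and angle between the z axis of cap6 and the z axis of jar2, either way round below 0.1 rad)) and ((horizontal distance between cap1 and jar3 below 0.004 m and z of cap1 in the frame of jar3 between 0.038 and 0.0435 m and angle between the z axis of cap1 and the z axis of jar3, either way round below 0.1 rad) or (horizontal distance between cap2 and jar3 below 0.004 m and z of cap2 in the frame of jar3 between 0.038 and 0.0435 m and angle between the z axis of cap2 and the z axis of jar3, either way round below 0.1 rad) or (horizontal distance between cap3 and jar3 below 0.004 m and z of cap3 in the frame of jar3 between 0.038 and 0.0435 m and angle between the z axis of cap3 and the z axis of jar3, either way round below 0.1 rad) or (horizontal distance between cap4 and jar3 below 0.004 m and z of cap4 in the frame of jar3 between 0.038 and 0.0435 m and angle between the z axis of cap4 and the z axis of jar3, either way round below 0.1 rad) or (horizontal distance between cap5 and jar3 below 0.004 m and z of cap5 in the frame of jar3 between 0.038 and 0.0435 m and angle between the z axis of cap5 and the z axis of jar3, either way round below 0.1 rad) or (horizontal distance between cap6 and jar3 below 0.004 m and z of cap6 in the frame of jar3 between 0.038 and 0.0435 m and angle between the z axis of cap6 and the z axis of jar3, either way round below 0.1 rad)) and ((horizontal distance between cap1 and jar4 below 0.004 m and z of cap1 in the frame of jar4 between 0.038 and 0.0435 m and angle between the z axis of cap1 and the z axis of jar4, either way round below 0.1 rad) or (horizontal distance between cap2 and jar4 below 0.004 m and z of cap2 in the frame of jar4 between 0.038 and 0.0435 m and angle between the z axis of cap2 and the z axis of jar4, either way round below 0.1 rad) or (horizontal distance between cap3 and jar4 below 0.004 m and z of cap3 in the frame of jar4 between 0.038 and 0.0435 m and angle between the z axis of cap3 and the z axis of jar4, either way round below 0.1 rad) or (horizontal distance between cap4 and jar4 below 0.004 m and z of cap4 in the frame of jar4 between 0.038 and 0.0435 m and angle between the z axis of cap4 and the z axis of jar4, either way round below 0.1 rad) or (horizontal distance between cap5 and jar4 below 0.004 m and z of cap5 in the frame of jar4 between 0.038 and 0.0435 m and angle between the z axis of cap5 and the z axis of jar4, either way round below 0.1 rad) or (horizontal distance between cap6 and jar4 below 0.004 m and z of cap6 in the frame of jar4 between 0.038 and 0.0435 m and angle between the z axis of cap6 and the z axis of jar4, either way round below 0.1 rad)) and ((horizontal distance between cap1 and jar5 below 0.004 m and z of cap1 in the frame of jar5 between 0.038 and 0.0435 m and angle between the z axis of cap1 and the z axis of jar5, either way round below 0.1 rad) or (horizontal distance between cap2 and jar5 below 0.004 m and z of cap2 in the frame of jar5 between 0.038 and 0.0435 m and angle between the z axis of cap2 and the z axis of jar5, either way round below 0.1 rad) or (horizontal distance between cap3 and jar5 below 0.004 m and z of cap3 in the frame of jar5 between 0.038 and 0.0435 m and angle between the z axis of cap3 and the z axis of jar5, either way round below 0.1 rad) or (horizontal distance between cap4 and jar5 below 0.004 m and z of cap4 in the frame of jar5 between 0.038 and 0.0435 m and angle between the z axis of cap4 and the z axis of jar5, either way round below 0.1 rad) or (horizontal distance between cap5 and jar5 below 0.004 m and z of cap5 in the frame of jar5 between 0.038 and 0.0435 m and angle between the z axis of cap5 and the z axis of jar5, either way round below 0.1 rad) or (horizontal distance between cap6 and jar5 below 0.004 m and z of cap6 in the frame of jar5 between 0.038 and 0.0435 m and angle between the z axis of cap6 and the z axis of jar5, either way round below 0.1 rad))), for 0.3 s.
3. the stop button is twisted and springs out (value of joint stop_press below 0.002 m and value of joint stop_turn below 0.15 rad), for 0.2 s.
At the end, for the whole second after the job is handed in: Each jar present is upright (0.1 rad) in a nest (height within 4 mm, 94 to 106 mm from the hub axis), a cap on it centred within 4 mm, square within 0.1 rad, rim 38 to 43.5 mm above the jar's foot; stop out (under 2 mm down, turned under 0.15 rad); carousel at rest within 0.06 rad of a click (all of step 3 and ((horizontal distance between cap1 and jar1 below 0.004 m and z of cap1 in the frame of jar1 between 0.038 and 0.0435 m and angle between the z axis of cap1 and the z axis of jar1, either way round below 0.1 rad) or (horizontal distance between cap2 and jar1 below 0.004 m and z of cap2 in the frame of jar1 between 0.038 and 0.0435 m and angle between the z axis of cap2 and the z axis of jar1, either way round below 0.1 rad) or (horizontal distance between cap3 and jar1 below 0.004 m and z of cap3 in the frame of jar1 between 0.038 and 0.0435 m and angle between the z axis of cap3 and the z axis of jar1, either way round below 0.1 rad) or (horizontal distance between cap4 and jar1 below 0.004 m and z of cap4 in the frame of jar1 between 0.038 and 0.0435 m and angle between the z axis of cap4 and the z axis of jar1, either way round below 0.1 rad) or (horizontal distance between cap5 and jar1 below 0.004 m and z of cap5 in the frame of jar1 between 0.038 and 0.0435 m and angle between the z axis of cap5 and the z axis of jar1, either way round below 0.1 rad) or (horizontal distance between cap6 and jar1 below 0.004 m and z of cap6 in the frame of jar1 between 0.038 and 0.0435 m and angle between the z axis of cap6 and the z axis of jar1, either way round below 0.1 rad)) and ((horizontal distance between cap1 and jar2 below 0.004 m and z of cap1 in the frame of jar2 between 0.038 and 0.0435 m and angle between the z axis of cap1 and the z axis of jar2, either way round below 0.1 rad) or (horizontal distance between cap2 and jar2 below 0.004 m and z of cap2 in the frame of jar2 between 0.038 and 0.0435 m and angle between the z axis of cap2 and the z axis of jar2, either way round below 0.1 rad) or (horizontal distance between cap3 and jar2 below 0.004 m and z of cap3 in the frame of jar2 between 0.038 and 0.0435 m and angle between the z axis of cap3 and the z axis of jar2, either way round below 0.1 rad) or (horizontal distance between cap4 and jar2 below 0.004 m and z of cap4 in the frame of jar2 between 0.038 and 0.0435 m and angle between the z axis of cap4 and the z axis of jar2, either way round below 0.1 rad) or (horizontal distance between cap5 and jar2 below 0.004 m and z of cap5 in the frame of jar2 between 0.038 and 0.0435 m and angle between the z axis of cap5 and the z axis of jar2, either way round below 0.1 rad) or (horizontal distance between cap6 and jar2 below 0.004 m and z of cap6 in the frame of jar2 between 0.038 and 0.0435 m and angle between the z axis of cap6 and the z axis of jar2, either way round below 0.1 rad)) and ((horizontal distance between cap1 and jar3 below 0.004 m and z of cap1 in the frame of jar3 between 0.038 and 0.0435 m and angle between the z axis of cap1 and the z axis of jar3, either way round below 0.1 rad) or (horizontal distance between cap2 and jar3 below 0.004 m and z of cap2 in the frame of jar3 between 0.038 and 0.0435 m and angle between the z axis of cap2 and the z axis of jar3, either way round below 0.1 rad) or (horizontal distance between cap3 and jar3 below 0.004 m and z of cap3 in the frame of jar3 between 0.038 and 0.0435 m and angle between the z axis of cap3 and the z axis of jar3, either way round below 0.1 rad) or (horizontal distance between cap4 and jar3 below 0.004 m and z of cap4 in the frame of jar3 between 0.038 and 0.0435 m and angle between the z axis of cap4 and the z axis of jar3, either way round below 0.1 rad) or (horizontal distance between cap5 and jar3 below 0.004 m and z of cap5 in the frame of jar3 between 0.038 and 0.0435 m and angle between the z axis of cap5 and the z axis of jar3, either way round below 0.1 rad) or (horizontal distance between cap6 and jar3 below 0.004 m and z of cap6 in the frame of jar3 between 0.038 and 0.0435 m and angle between the z axis of cap6 and the z axis of jar3, either way round below 0.1 rad)) and ((horizontal distance between cap1 and jar4 below 0.004 m and z of cap1 in the frame of jar4 between 0.038 and 0.0435 m and angle between the z axis of cap1 and the z axis of jar4, either way round below 0.1 rad) or (horizontal distance between cap2 and jar4 below 0.004 m and z of cap2 in the frame of jar4 between 0.038 and 0.0435 m and angle between the z axis of cap2 and the z axis of jar4, either way round below 0.1 rad) or (horizontal distance between cap3 and jar4 below 0.004 m and z of cap3 in the frame of jar4 between 0.038 and 0.0435 m and angle between the z axis of cap3 and the z axis of jar4, either way round below 0.1 rad) or (horizontal distance between cap4 and jar4 below 0.004 m and z of cap4 in the frame of jar4 between 0.038 and 0.0435 m and angle between the z axis of cap4 and the z axis of jar4, either way round below 0.1 rad) or (horizontal distance between cap5 and jar4 below 0.004 m and z of cap5 in the frame of jar4 between 0.038 and 0.0435 m and angle between the z axis of cap5 and the z axis of jar4, either way round below 0.1 rad) or (horizontal distance between cap6 and jar4 below 0.004 m and z of cap6 in the frame of jar4 between 0.038 and 0.0435 m and angle between the z axis of cap6 and the z axis of jar4, either way round below 0.1 rad)) and ((horizontal distance between cap1 and jar5 below 0.004 m and z of cap1 in the frame of jar5 between 0.038 and 0.0435 m and angle between the z axis of cap1 and the z axis of jar5, either way round below 0.1 rad) or (horizontal distance between cap2 and jar5 below 0.004 m and z of cap2 in the frame of jar5 between 0.038 and 0.0435 m and angle between the z axis of cap2 and the z axis of jar5, either way round below 0.1 rad) or (horizontal distance between cap3 and jar5 below 0.004 m and z of cap3 in the frame of jar5 between 0.038 and 0.0435 m and angle between the z axis of cap3 and the z axis of jar5, either way round below 0.1 rad) or (horizontal distance between cap4 and jar5 below 0.004 m and z of cap4 in the frame of jar5 between 0.038 and 0.0435 m and angle between the z axis of cap4 and the z axis of jar5, either way round below 0.1 rad) or (horizontal distance between cap5 and jar5 below 0.004 m and z of cap5 in the frame of jar5 between 0.038 and 0.0435 m and angle between the z axis of cap5 and the z axis of jar5, either way round below 0.1 rad) or (horizontal distance between cap6 and jar5 below 0.004 m and z of cap6 in the frame of jar5 between 0.038 and 0.0435 m and angle between the z axis of cap6 and the z axis of jar5, either way round below 0.1 rad)) and (angle between the x axis of index_grip and the x axis of machine, either way round below 0.06 rad or angle between the x axis of index_grip and the x axis of machine, either way round between 0.987198 and 1.1072 rad) and velocity of joint carousel between -0.05 and 0.05 rad/s and angle between each of jar1, jar2, jar3, jar4, jar5's own z axis and vertical below 0.1 rad and z of jar1 in the frame of machine between 0.08 and 0.088 m and horizontal distance between jar1 and machine between 0.094 and 0.106 m and z of jar2 in the frame of machine between 0.08 and 0.088 m and horizontal distance between jar2 and machine between 0.094 and 0.106 m and z of jar3 in the frame of machine between 0.08 and 0.088 m and horizontal distance between jar3 and machine between 0.094 and 0.106 m and z of jar4 in the frame of machine between 0.08 and 0.088 m and horizontal distance between jar4 and machine between 0.094 and 0.106 m and z of jar5 in the frame of machine between 0.08 and 0.088 m and horizontal distance between jar5 and machine between 0.094 and 0.106 m); the robot touches nothing.
It fails at once if the carousel is turned while the stop button is not pressed (value of joint stop_press below 0.002 m and (velocity of joint carousel above 0.3 rad/s or velocity of joint carousel below -0.3 rad/s)).
It fails at once if a bystander is moved more than 4 cm or tipped (distance of any of dropper1, dropper2, dropper3, flask, beaker from where it was at the start of the episode above 0.04 m or angle between any of dropper1, dropper2, dropper3, flask, beaker's own z axis and vertical above 0.5 rad).
Of jar1, jar2, jar3, jar4, jar5 only 3 to 5 are there at a start; the rules pass over those that are not, and their reading is None.
At some moment in a run one of cap1, cap2, cap3, cap4, cap5, cap6 may be knocked a few centimetres aside while the robot is not near it.
Once in a run the grip may slacken for a moment while it holds something.
It also fails if it takes over 210 s, if anything falls off the work surface, if the arm or the gripper's body presses on something with over 40 N, if the wrist force passes 120 N, or if a joint passes its speed limit or range.

## Working session

There is one attempt and no reset: what is moved stays moved. The work goes in short steps, each a Python script; the robot and the scene stay as the last script left them, time stands still between calls to the robot, and variables do not carry over. Pictures are saved under pics/ and viewed, at most 14 in all, crops included, and the job is handed in when it is done.

```bash
mkdir -p pics; python3 - <<'E'
from cell import bot
import cv2,numpy as np
for c in("scene","top"):
    im=bot.camera(c); cv2.imwrite(f"pics/{c}0.png",im[:,:,::-1])
    k=bot.calibration(c); print(c,np.round(k["mtx"],1).tolist(),np.round(k["extrinsics"],4).tolist())
    for t in("machine","index_grip","stop_head","jar1","cap1","dropper1","flask","beaker"):
        print(t,[([round(v) for v in d["bbox"]],round(d["confidence"],2)) for d in bot.search_frame(c,t)])
print(bot.read_clock(),bot.read_tool_rot())
E
```

```text
scene [[399.0, 0.0, 314.6], [0.0, 399.0, 196.8], [0.0, 0.0, 1.0]] [[-0.8956, 0.4448, 0.0029, 0.4405], [0.3714, 0.7514, -0.5453, -0.1546], [-0.2448, -0.4873, -0.8382, 1.3368], [0.0, 0.0, 0.0, 1.0]]
machine [([178, 117, 165, 166], 0.86), ([257, 155, 18, 12], 0.36)]
index_grip [([325, 100, 9, 23], 0.69), ([247, 154, 67, 79], 0.65), ([339, 311, 24, 21], 0.52)]
stop_head []
jar1 [([341, 360, 23, 22], 0.61), ([258, 156, 13, 8], 0.54)]
cap1 [([323, 286, 17, 21], 0.79), ([342, 313, 21, 20], 0.69), ([372, 257, 14, 24], 0.68), ([370, 295, 17, 19], 0.6), ([347, 269, 20, 24], 0.55), ([425, 261, 16, 19], 0.52), ([389, 284, 21, 18], 0.5), ([177, 118, 166, 164], 0.18)]
dropper1 [([388, 318, 16, 14], 0.64), ([227, 112, 8, 21], 0.62), ([324, 104, 8, 19], 0.58), ([255, 99, 13, 12], 0.38)]
flask [([342, 358, 25, 23], 0.81)]
beaker [([443, 306, 31, 33], 0.74)]
top [[367.5, 0.0, 316.6], [0.0, 367.5, 198.4], [0.0, 0.0, 1.0]] [[-0.0151, -0.9995, -0.0261, 0.0754], [-0.986, 0.0192, -0.1654, 0.516], [0.1658, 0.0232, -0.9859, 1.3101], [0.0, 0.0, 0.0, 1.0]]
machine [([300, 98, 107, 126], 0.66)]
index_grip [([337, 152, 43, 55], 0.78)]
stop_head [([436, 188, 16, 18], 0.48)]
jar1 [([338, 155, 41, 52], 0.52)]
cap1 [([237, 252, 13, 15], 0.71), ([238, 223, 11, 11], 0.59), ([234, 186, 15, 11], 0.55)]
dropper1 [([415, 258, 9, 6], 0.66), ([433, 165, 15, 15], 0.62), ([221, 209, 6, 9], 0.44)]
flask [([202, 168, 17, 14], 0.72), ([437, 193, 13, 12], 0.65)]
beaker [([190, 243, 24, 16], 0.49)]
0.9 [ 2.41551859e-06  1.74498926e-01  9.84657364e-01 -2.74367673e-05]
```

```bash
ls . pics; ls *.md 2>/dev/null
```

```text
.:
pics

pics:
scene0.png
top0.png
```

```bash
python3 - <<'E'
import cv2
a=cv2.imread("pics/scene0.png")[90:400,160:500]; cv2.imwrite("pics/s0c.png",cv2.resize(a[:, :],None,fx=1.9,fy=1.9,interpolation=cv2.INTER_CUBIC)[:590])
b=cv2.imread("pics/top0.png")[85:285,180:460]; cv2.imwrite("pics/t0c.png",cv2.resize(b,None,fx=2.8,fy=2.8,interpolation=cv2.INTER_CUBIC))
E
```

```text
(no output)
```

View pics/s0c.png

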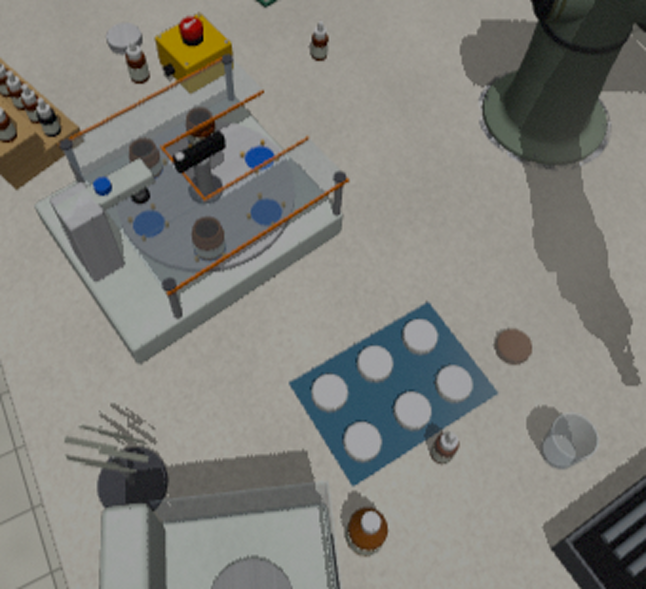

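View pics/t0c.png

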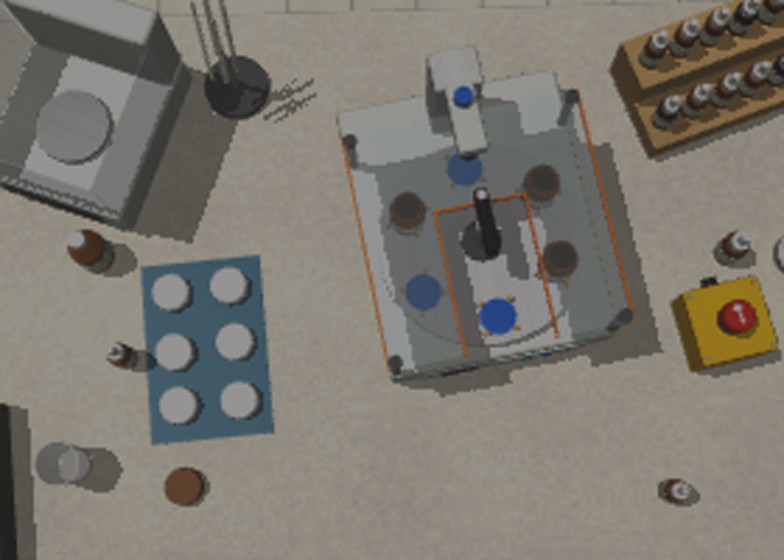

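The pictures show three jars, in the right-front (top crop 560,258), right-rear (541,183) and left-rear (408,211) nests. The front nest (498,316) is empty. The six caps are on the mat, the red head is at (737,316), and a brown decoy at (185,487) has to be ignored. Next I'll localise these precisely.

```bash
cat > h.py <<'E'
from cell import bot
import cv2,numpy as np
from scipy.optimize import least_squares
from scipy.spatial.transform import Rotation as Rot
CAM={c:bot.calibration(c) for c in("scene","top")}
def proj(c,p):
    k=CAM[c]; q=k["extrinsics"][:3,:3]@np.asarray(p,float)+k["extrinsics"][:3,3]; q=k["mtx"]@q; return q[:2]/q[2]
def ray(c,uv,z):
    k=CAM[c]; R=k["extrinsics"][:3,:3]; t=k["extrinsics"][:3,3]
    d=R.T@np.linalg.solve(k["mtx"],[uv[0],uv[1],1]); o=-R.T@t
    return o+d*(z-o[2])/d[2]
def blobs(im,lo,hi,amin=15):
    "centroid (pixel centres), area of colour blobs; HSV range"
    hsv=cv2.cvtColor(im,cv2.COLOR_RGB2HSV); m=cv2.inRange(hsv,lo,hi)
    n,_,st,ce=cv2.connectedComponentsWithStats(m)
    return [(ce[i],st[i]) for i in range(1,n) if st[i][4]>=amin]
def near(bl,uv,r=8):
    bl=[b for b in bl if np.hypot(*(b[0]-uv))<r]
    return min(bl,key=lambda b:np.hypot(*(b[0]-uv))) if bl else None
def down(psi):
    "tool down, finger closing line (tool y) at world angle psi; the half turn with the last joint nearest its middle is taken by pose()"
    q=(Rot.from_euler("z",psi+np.pi/2)*Rot.from_euler("x",np.pi)).as_quat(); return np.r_[q[3],q[:3]]
def pose(p,psi):
    "of the two half turns: the joint-6 solution nearest zero"
    c=[(abs(j[5]),a) for a in(psi,psi+np.pi) if (j:=bot.solve_ik(list(p),down(a))) is not None]
    return down(min(c)[1]) if c else None
E
python3 - <<'E'
from h import *
I={c:cv2.imread(f"pics/{c}0.png")[:,:,::-1].copy() for c in CAM}
fc=lambda c,u:np.array(u)/(1.9 if c=="scene" else 2.8)+((160,90) if c=="scene" else (180,85))
seeds={"scene":{"f":(260,157),"fl":(266,211),"r":(148,223)},"top":{"f":(498,316),"fl":(423,292),"r":(465,167)}}
obs=[]
for c in CAM:
    b=blobs(I[c],(100,90,40),(125,255,255),8)
    for n,s in seeds[c].items():
        x=near(b,fc(c,s)); print(c,n,x and (x[0].round(1),x[1]))
        if x: obs.append((c,n,x[0]))
A={"f":np.pi,"fl":2*np.pi/3,"r":0}
def res(p,o):
    return np.concatenate([proj(c,(p[0]+.1*np.cos(p[2]+A[n]),p[1]+.1*np.sin(p[2]+A[n]),.0845))-u for c,n,u in o])
for o in(obs,[x for x in obs if x[0]=="top"],[x for x in obs if x[0]=="scene"]):
    s=least_squares(res,[.6,0,.2],args=(o,),loss="soft_l1"); print(s.x.round(4),res(s.x,o).round(1))
for c in CAM:
    for x,st in blobs(I[c],(0,0,120),(179,40,255),40):
        w=ray(c,x,.009)
        if st[4]<600: print("white",c,x.round(1),st[2:],w[:2].round(4))
    for lo,hi in(((0,150,90),(6,255,255)),((174,150,90),(179,255,255))):
        for x,st in blobs(I[c],lo,hi,8): print("red",c,x.round(1),st[2:],ray(c,x,.098).round(4))
E
```

```text
scene f (array([295.2, 171.6]), array([289, 167,  15,  12, 113], dtype=int32))
scene fl (array([299.6, 201.1]), array([292, 195,  16,  14, 172], dtype=int32))
scene r (array([237.9, 207.4]), array([230, 201,  16,  14, 175], dtype=int32))
top f (array([357.4, 197.5]), array([351, 191,  14,  13, 132], dtype=int32))
top fl (array([330.7, 188.8]), array([325, 183,  13,  13, 119], dtype=int32))
top r (array([345.4, 145.4]), array([340, 140,  12,  11,  99], dtype=int32))
[ 0.6105 -0.0626  0.1929] [ 1.   0.9  0.2 -0.3  0.3  0.1  0.5 -0.4  0.4 -0.2  0.2 -1. ]
[ 0.6086 -0.0614  0.1866] [-0.   0.2 -0.   0.3  0.  -0.5]
[ 0.6116 -0.0638  0.2018] [ 0.3  0.5 -0.2 -0.7 -0.1  0.1]
white scene [158.2   3.3] [ 26  10 138] [ 0.6471 -1.2597]
white scene [184.2   1.7] [21  6 44] [ 0.5393 -1.2204]
white scene [129.1   9.1] [ 18  11 108] [ 0.7735 -1.2719]
white scene [286.6 186.3] [24 15 71] [ 0.5403 -0.0984]
white scene [254.6 222.2] [15 12 49] [ 0.6775 -0.023 ]
white scene [381.  266.1] [ 17  18 240] [0.4167 0.2605]
white scene [357.3 280.4] [ 18  18 257] [0.4959 0.2675]
white scene [399. 291.] [ 19  19 
[... 688 characters left out ...]
top [240.2 188.6] [ 13  13 125] [0.5668 0.3587]
white top [371.7 206.2] [ 30  17 142] [ 0.4896 -0.139 ]
white top [262.9 206.5] [ 13  13 126] [0.4963 0.271 ]
white top [241.3 210. ] [ 13  13 130] [0.4842 0.3526]
white top [ 49.1 217. ] [ 16  21 235] [0.4709 1.0912]
white top [264.5 227.1] [ 12  13 129] [0.4179 0.2641]
white top [242.8 229.2] [ 13  13 129] [0.4117 0.3459]
white top [ 44.5 246.5] [ 16  22 209] [0.3592 1.0968]
white top [204.5 250.3] [ 7 11 55] [0.3356 0.4877]
white top [ 42.1 315.5] [ 8 20 90] [0.1085 1.0783]
white top [ 35.5 348.2] [ 16  26 224] [-0.0049  1.0898]
white top [ 30.4 379. ] [ 17  21 226] [-0.1089  1.0966]
red top [443.8 197.3] [11 11 77] [ 0.5036 -0.3806  0.098 ]
```

The two cameras agree to about 3 mm. Hub is at about (0.6105, -0.0626), yaw 0.193, and the stop head at (0.504, -0.381). Now pressing the stop.

```bash
python3 - <<'E'
from h import *
p=bot.read_position()
bot.set_gripper(0.0,20)
bot.move_linear([p[0],p[1],.32],speed=.2)
S=[.504,-.381]
q=pose((*S,.2),np.pi/2); bot.move_pose([*S,.2],q); print(bot.read_joint_positions().round(2))
bot.move_linear([*S,.115],speed=.15)
print(bot.move_linear([*S,.095],speed=.02,until_force=14),bot.read_position(),bot.read_ft_force())
bot.wait(.3)
bot.move_linear([*S,.2],speed=.15)
im=bot.camera("top"); print(bot.read_clock())
im2=bot.camera("scene")
h=lambda i,c,z:[(x.round(1),ray(c,x,z).round(4)) for lo,hi in(((0,150,90),(6,255,255)),) for x,_ in blobs(i,lo,hi,8)]
print(h(im2,"scene",.092))
a=im2[85:135,230:300]; cv2.imwrite("pics/p1.png",cv2.resize(a[:,:,::-1],None,fx=6,fy=6))
E
```

```text
[-0.76  0.5  -0.01  1.06  0.   -0.76]
True [ 0.5043571  -0.38145505  0.09905442] [-0.78391395  0.73796681  5.27377497]
8.3
[(array([260.2, 104.9]), array([ 0.5035, -0.382 ,  0.092 ]))]
```

View pics/p1.png

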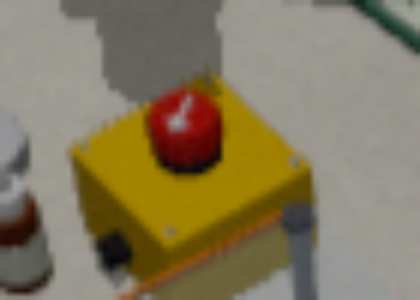

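The head is lower and the arrow has turned, so the stop is latched. Next I'll turn the carousel one click clockwise.

```bash
cat >> h.py <<'E'
M=np.array([.6105,-.0626,.193])
def W(x,y,z,M=M):
    c,s=np.cos(M[2]),np.sin(M[2]); return np.array([M[0]+c*x-s*y,M[1]+s*x+c*y,z])
def turn(a0,a1,M=M):
    "grip the handle at carousel angle a0, turn to a1, let go"
    p=W(0,0,.167,M); hi=p+[0,0,.083]
    best=None
    for k in(-2,-1,0,1,2):
        s0=M[2]+a0+np.pi/2+k*np.pi; s1=s0+a1-a0
        js=[bot.solve_ik(list(hi),down(s)) for s in(s0,s1)]
        # joint 6 must run continuously: tool yaw psi -> j6 changes by -(dpsi)
        if any(j is None for j in js): continue
        d=js[1][5]-js[0][5]
        if abs(abs(d)-abs(a1-a0))<.1:
            m=max(abs(js[0][5]),abs(js[1][5]))
            if best is None or m<best[0]: best=(m,s0)
    print("j6 max",best[0]); s0=best[1]
    bot.set_gripper(.5,40); bot.move_pose(list(hi),down(s0)); bot.move_linear(list(p),speed=.12)
    f0=bot.read_ft_force(); bot.set_gripper(0,40); print("w",bot.read_gripper_width(),"side f",(bot.read_ft_force()-f0).round(1))
    n=int(np.ceil(abs(a1-a0)/.18))
    for i in range(1,n+1): bot.move_linear(list(p),speed=.15,rotation=down(s0+(a1-a0)*i/n))
    print("f",(bot.read_ft_force()-f0).round(1),"m",bot.read_moment().round(2))
    bot.set_gripper(.5); bot.move_linear(list(hi),speed=.15)
E
python3 - <<'E'
from h import *
turn(0,-np.pi/3); print(bot.read_clock(),bot.read_joint_positions().round(2))
bot.set_gripper(.72)
p=np.array([.4139,.2623,.2]); bot.move_pose(list(p),pose(p,np.pi/4-.09))   # above a cap, clear of machine
im=bot.camera("top"); cv2.imwrite("pics/t1.png",cv2.resize(im[85:285,180:460,::-1],None,fx=2.8,fy=2.8,interpolation=cv2.INTER_CUBIC))
E
```

```text
j6 max 0.6317983179523501
w 0.17928529382268754 side f [-0.9  4.6  5.6]
f [-2.   0.1  6. ] m [-0.03  0.52 -0.34]
14.3417 [-0.22  0.44  0.02  1.15 -0.    0.63]
```

View pics/t1.png

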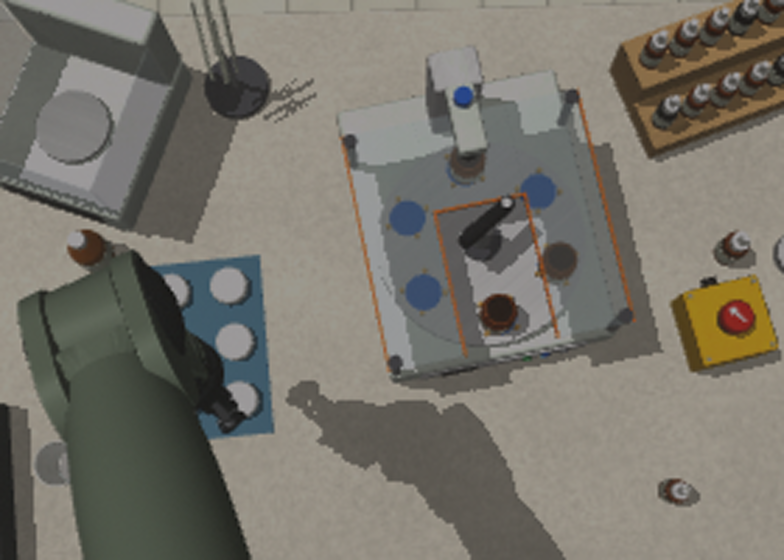

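The jar is now at the front (top crop 498,311). I'll centre the first cap by squeezing it both ways, which also checks the camera bias, and then measure the machine again with four nests visible.

```bash
cat >> h.py <<'E'
PSI=.885
def squeeze(c,psi,keep=False,force=20):
    "centre the cap between the pads along psi"
    p=np.array([c[0],c[1],.003]); hi=p+[0,0,.06]
    q=pose(hi,psi); bot.set_gripper(.74,force); bot.move_pose(list(hi),q); bot.move_linear(list(p),speed=.1)
    bot.set_gripper(0,force); w=bot.read_gripper_width()
    if not keep: bot.set_gripper(.74); bot.move_linear(list(hi),speed=.2)
    return w
def clear():
    p=np.array([.3,-.15,.3]); bot.move_pose(list(p),pose(p,np.pi/2))
E
python3 - <<'E'
from h import *
c=(.4139,.3443)   # nearest, outer
c=(.4173,.2623)
print(squeeze(c,PSI),squeeze(c,PSI+np.pi/2)); clear()
print(bot.read_clock())
for n in CAM:
    im=bot.camera(n); cv2.imwrite(f"pics/{n}2.png",im[:,:,::-1])
    b=near(blobs(im,(0,0,120),(179,40,255),40),proj(n,(*c,.009)),6)
    if b: print(n,b[1],ray(n,b[0],.009)[:2].round(4),"bias",(ray(n,b[0],.009)[:2]-c).round(4))
    for k in range(6):
        a=k*np.pi/3; u=proj(n,W(.1*np.cos(a),.1*np.sin(a),.0845)); b=near(blobs(im,(100,90,40),(125,255,255),8),u,5)
        if b: print(" nest",k,b[0].round(1),b[1][2:],(b[0]-u).round(1), ((ray(n,b[0],.0845)-W(.1*np.cos(a),.1*np.sin(a),.0845))[:2]*1e3).round(1))
a=cv2.imread("pics/top2.png")[140:220,300:420]; b=cv2.imread("pics/scene2.png")[140:220,230:350]
cv2.imwrite("pics/m2.png",cv2.resize(np.vstack([a,b])[:, :],None,fx=3.7,fy=3.7,interpolation=cv2.INTER_CUBIC))
E
```

```text
0.5842676586006144 0.5755621962002584
23.8833
scene [372 258  18  18 248] [0.4178 0.2616] bias [ 0.0005 -0.0007]
 nest 1 [270.1 219.6] [ 17  14 187] [-0.3  0.1] [ 0.9 -0.2]
 nest 2 [299.7 201.1] [ 16  14 174] [-0.2  0.3] [0.9 0.7]
 nest 5 [240.6 177. ] [11 11 72] [ 3.4 -1.6] [-10.9  -1. ]
top [258 221  13  13 130] [0.4185 0.2646] bias [0.0012 0.0023]
 nest 1 [325.2 162.5] [ 13  12 116] [-0.1  0.2] [-0.7  0.5]
 nest 2 [330.8 188.9] [ 13  13 119] [-0.4  0.2] [-0.7  1.3]
 nest 5 [372.2 152.6] [ 12  12 104] [0.3 0.2] [-0.9 -1.1]
```

View pics/m2.png

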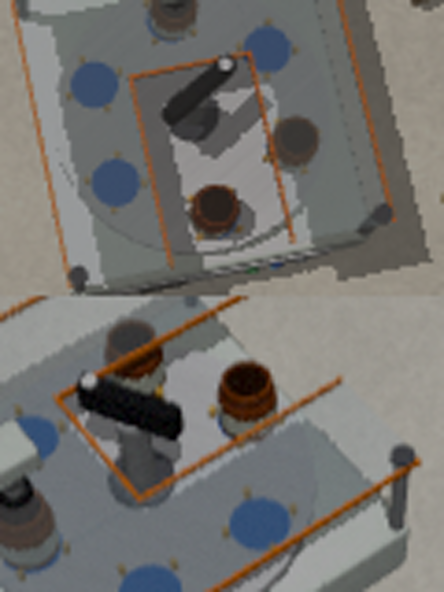

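Biases are about 1 mm and the machine fit holds. Now I'll pick and place the first cap.

```bash
cat >> h.py <<'E'
def place(M=M,dx=0,dy=0):
    "cap in hand (rim 2 mm under TCP): onto the front jar"
    p=W(-.1+dx,dy,.127,M); hi=p.copy(); hi[2]=.26
    q=pose(hi,M[2]); bot.move_pose(list(hi),q); w=bot.read_gripper_width()
    if w<.5: print("LOST",w); return False
    bot.move_linear([*p[:2],.16],speed=.15)
    hit=bot.move_linear([*p[:2],.1265],speed=.03,until_force=8)
    print("w",w,"hit",hit,"z",bot.read_position()[2].round(4),"f",bot.read_ft_force().round(1))
    return hit
def release(M=M):
    bot.set_gripper(.74); x=bot.read_position(); bot.move_linear([x[0],x[1],.2],speed=.15)
def tamp(M=M):
    "shut fingers, press the cap's top lightly; returns TCP height of contact (seated top: .141)"
    p=W(-.1,0,.2,M); bot.set_gripper(0); bot.move_linear(list(p),speed=.2); bot.move_linear([*p[:2],.155],speed=.15)
    h=bot.move_linear([*p[:2],.136],speed=.02,until_force=6); z=bot.read_position()[2]; print("tamp",h,z.round(4))
    bot.move_linear(list(p),speed=.2); return z
E
python3 - <<'E'
from h import *
c=(.4173,.2623)
print(squeeze(c,PSI+np.pi/2,True,40))
bot.move_linear([*c,.26],speed=.2); print(bot.read_gripper_width())
place(); print(bot.read_clock())
E
```

```text
0.5703121714208149
0.5638413757330935
w 0.564691498012066 hit True z 0.1362 f [ 0.5  0.2 -0.7]
31.425
```

```bash
python3 - <<'E'
from h import *
for c in CAM:
    im=bot.camera(c); cv2.imwrite(f"pics/{c}3.png",im[:,:,::-1])
a=cv2.imread("pics/top3.png")[170:220,320:400]; b=cv2.imread("pics/scene3.png")[145:195,260:340]
cv2.imwrite("pics/m3.png",cv2.resize(np.vstack([a,b]),None,fx=5.8,fy=5.8,interpolation=cv2.INTER_CUBIC))
p0=bot.read_position(); f0=bot.read_ft_force()
h=bot.move_linear([p0[0],p0[1],.1265],speed=.02,until_force=14); print(h,bot.read_position().round(4)-p0.round(4),bot.read_position()[2],bot.read_ft_force().round(1),bot.read_moment().round(2),bot.read_gripper_width())
E
```

```text
True [ 0.0003  0.0001 -0.0073] 0.12905749399389102 [-1.3  0.8  6.5] [0.03 0.2  0.03] 0.5643256315360127
```

View pics/m3.png

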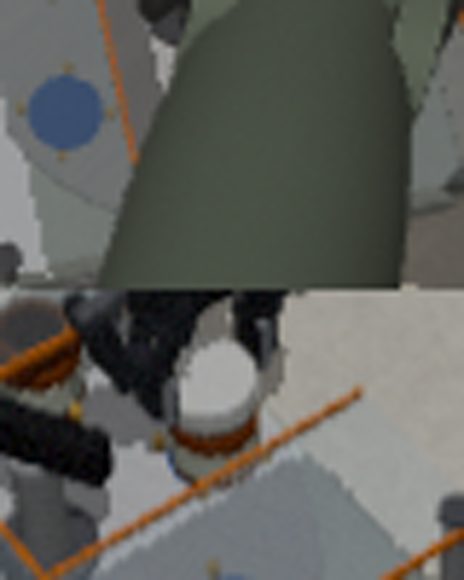

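Before the second push, the scene view shows the cap held right over the jar (about 215,380). The push went on down to z 0.129, so it slid over the neck. I'll release, tamp and verify.

```bash
python3 - <<'E'
from h import *
release(); tamp(); clear()
for c in CAM:
    im=bot.camera(c); cv2.imwrite(f"pics/{c}4.png",im[:,:,::-1])
    print(c,[(x.round(1),ray(c,x,.009)[:2].round(4)) for x,s in blobs(im,(0,0,120),(179,40,255),40) if .38<ray(c,x,.009)[0]<.6 and .2<ray(c,x,.009)[1]<.4])
a=cv2.imread("pics/top4.png")[170:220,320:400]; b=cv2.imread("pics/scene4.png")[145:195,260:340]
cv2.imwrite("pics/m4.png",cv2.resize(np.vstack([a,b]),None,fx=5.8,fy=5.8,interpolation=cv2.INTER_CUBIC))
print(bot.read_clock(),proj("top",W(-.1,0,.133)),proj("scene",W(-.1,0,.133)))
E
```

```text
tamp True 0.141
scene [(array([357.2, 280.4]), array([0.496 , 0.2676])), (array([399., 291.]), array([0.4111, 0.3427])), (array([333.2, 295.8]), array([0.5741, 0.2765])), (array([377. , 305.4]), array([0.4837, 0.3499])), (array([350.5, 321.7]), array([0.5662, 0.356 ]))]
top [(array([260.8, 186.2]), array([0.5748, 0.2797])), (array([240.1, 188.6]), array([0.5669, 0.3589])), (array([262.9, 206.4]), array([0.4967, 0.2709])), (array([241.4, 210. ]), array([0.4844, 0.3525])), (array([242.7, 229.1]), array([0.412, 0.346]))]
37.0083 [359.10352359 194.71922766] [295.52010077 162.409043  ]
```

View pics/m4.png

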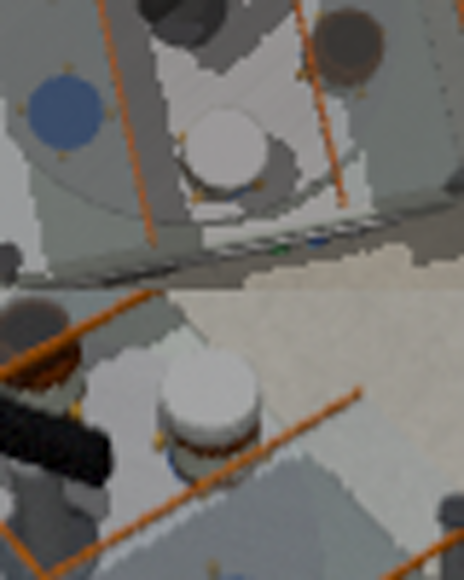

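The first cap is seated: tamp contact at 0.1410, as expected, and it looks square. Now the second jar.

```bash
cat >> h.py <<'E'
def cap_near(c,r=.05):
    "mean over both cameras of the cap position nearest c (bias-corrected)"
    o=[]
    for n in CAM:
        im=bot.camera(n)
        b=[ray(n,x,.009)[:2]-((.0005,-.0007) if n=="scene" else (.0012,.0023)) for x,s in blobs(im,(0,0,120),(179,40,255),100) if s[4]<330]
        b=[x for x in b if np.hypot(*(x-c))<r]
        if b: o.append(min(b,key=lambda x:np.hypot(*(x-c))))
    print("cap",np.round(o,4).tolist()); return np.mean(o,0)
def cap_jar(c):
    w1=squeeze(c,PSI); w2=squeeze(c,PSI+np.pi/2,True,40); bot.move_linear([*c,.26],speed=.2)
    w3=bot.read_gripper_width(); print("widths",np.round([w1,w2,w3],3))
    if min(w1,w2,w3)<.5: return print("MISSED")
    hit=place()
    for f in(14,18):
        if bot.read_position()[2]<.131 or hit is False and bot.read_gripper_width()<.5: break
        p=bot.read_position(); bot.move_linear([*W(-.1,0,0)[:2],.1265],speed=.02,until_force=f)
    z=bot.read_position()[2]; print("z",z,"t",bot.read_clock())
    if z<.1315: release(); tamp()
E
python3 - <<'E'
from h import *
turn(-np.pi/3,-2*np.pi/3); clear()
c=cap_near((.4962,.2685)); cap_jar(c); print(bot.read_clock())
clear()
for n in CAM: cv2.imwrite(f"pics/{n}5.png",bot.camera(n)[:,:,::-1])
a=cv2.imread("pics/top5.png")[130:220,300:400]; b=cv2.imread("pics/scene5.png")[140:230,240:340]
cv2.imwrite("pics/m5.png",cv2.resize(np.hstack([a,b]),None,fx=4,fy=4,interpolation=cv2.INTER_CUBIC))
E
```

```text
j6 max 1.678995869148948
w 0.18115998805748626 side f [-3.9 -2.1  6.8]
f [-8.9 -3.6 10.5] m [-0.55  1.64 -0.15]
cap [[0.4956, 0.2683], [0.4955, 0.2686]]
widths [0.578 0.572 0.569]
w 0.5734074952222162 hit True z 0.1295 f [-1.   0.7  4. ]
z 0.1294669547013475 t 56.3333
tamp True 0.141
59.7167
```

View pics/m5.png

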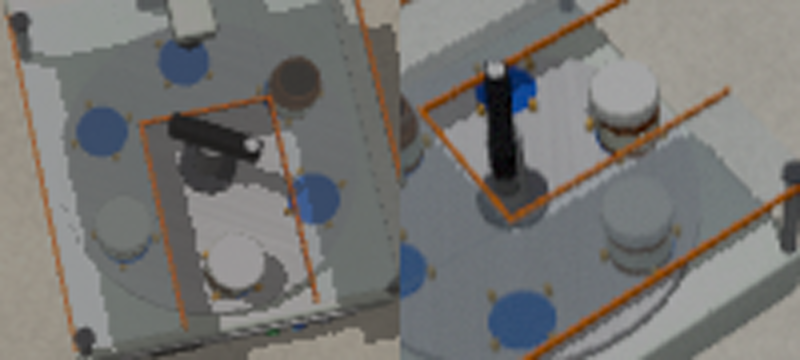

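Two caps are on (top 235,262 in front, and front-left). The last jar is right-rear, so I'll turn two more clicks and cap it.

```bash
python3 - <<'E'
from h import *
t=np.pi/3
turn(-2*t,-3*t); turn(-3*t,-4*t); clear()
c=cap_near((.574,.2772)); cap_jar(c); print(bot.read_clock())
clear()
for n in CAM: cv2.imwrite(f"pics/{n}6.png",bot.camera(n)[:,:,::-1])
a=cv2.imread("pics/top6.png")[130:220,300:400]; b=cv2.imread("pics/scene6.png")[140:230,240:340]
cv2.imwrite("pics/m6.png",cv2.resize(np.hstack([a,b]),None,fx=4,fy=4,interpolation=cv2.INTER_CUBIC))
E
```

```text
j6 max 1.4625967844408454
w 0.177248417500271 side f [-5.6  0.2  5.6]
f [-6.5  1.6  6.5] m [ 0.31  1.07 -0.2 ]
j6 max 0.6317983179523492
w 0.18018439722205873 side f [-1.5  5.3  5.5]
f [-1.4  0.5  6.9] m [ 0.07  0.49 -0.22]
cap []
  return _methods._mean(a, axis=axis, dtype=dtype,
  ret = ret.dtype.type(ret / rcount)
Traceback (most recent call last):
  File "h.py", line 86, in cap_jar
    w1=squeeze(c,PSI); w2=squeeze(c,PSI+np.pi/2,True,40); bot.move_linear([*c,.26],speed=.2)
  File "h.py", line 53, in squeeze
    p=np.array([c[0],c[1],.003]); hi=p+[0,0,.06]
                ~^^^
IndexError: invalid index to scalar variable.
```

```bash
python3 - <<'E'
from h import *
for n in CAM:
    im=bot.camera(n); cv2.imwrite(f"pics/{n}6.png",im[:,:,::-1])
    print(n,[(ray(n,x,.009)[:2].round(4),s[4]) for x,s in blobs(im,(0,0,120),(179,40,255),40) if .35<ray(n,x,.009)[0]<.7 and .15<ray(n,x,.009)[1]<.45])
b=cv2.imread("pics/top6.png")[85:285,180:460]; cv2.imwrite("pics/t6.png",cv2.resize(b,None,fx=2.8,fy=2.8,interpolation=cv2.INTER_CUBIC))
E
```

```text
scene [(array([0.4112, 0.3427]), np.int32(273)), (array([0.4838, 0.3498]), np.int32(290)), (array([0.5663, 0.356 ]), np.int32(308)), (array([0.6067, 0.4493]), np.int32(87))]
top [(array([0.5669, 0.3589]), np.int32(126)), (array([0.4844, 0.3527]), np.int32(131)), (array([0.412, 0.346]), np.int32(131))]
```

View pics/t6.png

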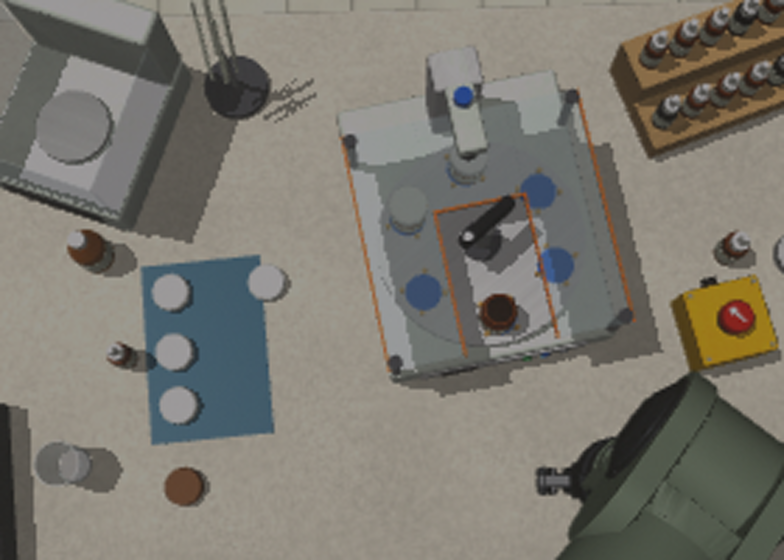

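That cap was knocked to the mat edge (268,282). The third jar is at the front (498,312), so I'll use the untouched cap near (0.411, 0.344).

```bash
python3 - <<'E'
from h import *
c=cap_near((.4108,.3435)); cap_jar(c); print(bot.read_clock())
clear()
for n in CAM: cv2.imwrite(f"pics/{n}7.png",bot.camera(n)[:,:,::-1])
a=cv2.imread("pics/top7.png")[130:220,300:400]; b=cv2.imread("pics/scene7.png")[140:230,225:325]
cv2.imwrite("pics/m7.png",cv2.resize(np.hstack([a,b]),None,fx=4,fy=4,interpolation=cv2.INTER_CUBIC))
E
```

```text
cap [[0.4107, 0.3434], [0.4108, 0.3437]]
widths [0.589 0.567 0.569]
w 0.5668272738955172 hit True z 0.1296 f [-0.4  0.6  5.7]
z 0.12964976116525137 t 85.1
tamp True 0.141
88.4833
```

View pics/m7.png

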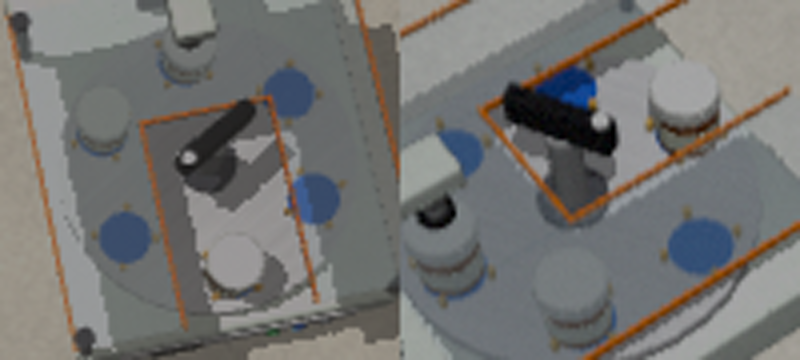

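All three caps look square, and every tamp contacted at 0.1410. Now I'll twist the stop free.

```bash
python3 - <<'E'
from h import *
S=[.504,-.381]; s0=np.pi/2
q=pose((*S,.2),s0); s0=s0 if abs(abs(q@down(s0))-1)<1e-6 else s0+np.pi
bot.set_gripper(.85,30); bot.move_pose([*S,.2],down(s0)); bot.move_linear([*S,.084],speed=.12)
bot.set_gripper(0,30); print("w",bot.read_gripper_width(),bot.read_ft_force().round(1))
for i in range(1,7): bot.move_linear([*S,.084],speed=.15,rotation=down(s0-.74*i/6))
print("m",bot.read_moment().round(2),bot.read_joint_positions().round(2))
bot.set_gripper(.85); bot.wait(.4); bot.move_linear([*S,.2],speed=.15); clear(); bot.wait(.5)
for n in CAM:
    im=bot.camera(n); cv2.imwrite(f"pics/{n}8.png",im[:,:,::-1])
    print(n,[x.round(1) for x,_ in blobs(im,(0,150,90),(6,255,255),8)])
    for k in range(6):
        a=k*np.pi/3; u=proj(n,W(.1*np.cos(a),.1*np.sin(a),.0845)); b=near(blobs(im,(100,90,40),(125,255,255),8),u,5)
        if b: print(" nest",k,(b[0]-u).round(1))
print(bot.read_clock())
a=cv2.imread("pics/scene8.png")[85:225,220:340]; b=cv2.imread("pics/top8.png")[130:270,345:465]
cv2.imwrite("pics/m8.png",cv2.resize(np.hstack([a,b]),None,fx=3.3,fy=3.3,interpolation=cv2.INTER_CUBIC))
E
```

```text
w 0.478607050064145 [0.5 4.9 4.7]
m [0.84 0.29 0.18] [-0.76  0.6  -0.16  0.82  0.   -0.03]
scene [array([260. , 103.8])]
 nest 2 [-0.2  0.3]
 nest 4 [ 1.3 -0.6]
 nest 5 [ 3.4 -1.6]
top [array([443.6, 197.4])]
 nest 2 [-0.4  0.2]
 nest 4 [0.3 0.6]
 nest 5 [0.3 0.2]
98.775
```

View pics/m8.png

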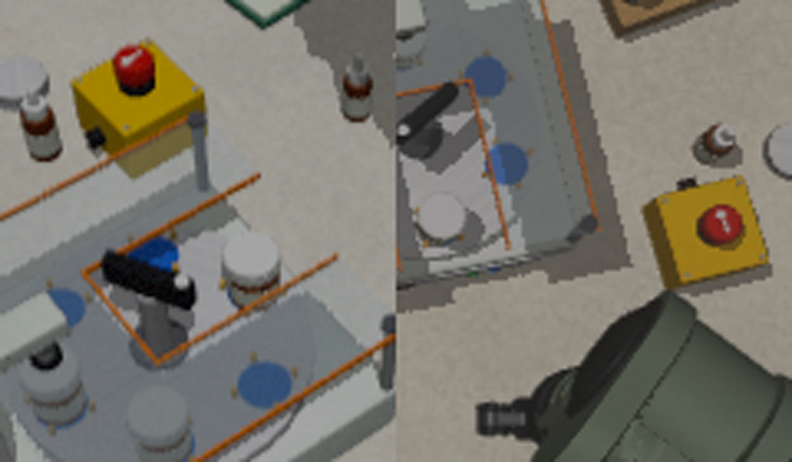

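The head is back out (scene row 103.8, against 103.7 at the start), the arrow has turned back, the nests are at a click and the caps are in place. Handing in.

```bash
python3 -c "
from cell import bot
print(bot.close_job())"
```

```text
the job is handed in; nothing more can be done
None
```

The job is handed in with no verdict returned: the stop was latched first, all three jars on the carousel are capped and seated, the carousel rests in a click, and the stop was twisted free and sprang back out, at about 99 s of the 210 s limit.

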